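Feel for the balls in the spout tin, then pour them into the tray

ROBOT

A 7-joint arm with a two-finger parallel gripper is mounted at the origin on the work surface. World frame = base frame: x ahead of the robot, y to its left, z up, the work surface at z = 0. Lengths are in m, angles in rad, forces in N, time in s.
With the tool pointing down it reaches from about 0.4 to 0.85 m from the base axis. Payload 10.4 kg.
Tool frame: the origin (TCP) lies midway between the tips of the shut fingers; the grasp point (between the pads) lies 19 mm behind it; z points along the fingers, x is the direction in which the jaws open and shut, and the axes are right-handed (so a half turn about z gives the same grasp; the last joint's range is limited). The gripper opens to 85 mm and grips with 20 to 120 N. Pads are 22 mm wide; open, the fingers measure 114 mm over their backs; the gripper's body (76 mm by 85 mm) begins 54 mm behind the grasp point. The pads swing forward as they close: fully open they stand 13 mm farther back than shut.
Start: joints at [-1.314, 0.332, -0.065, 1.46, 0.022, 1.35, -0.088], TCP at [0.173, 0.601, 0.231] pointing down, gripper open.
Joint ranges: [-2.6, 2.6], [-0.5, 2.12], [-1.47, 1.34], [0.16, 2.42], [-1.27, 4.41], [0.06, 2.06], [-2.6, 2.6]. Speed limits (rad/s): [2.22, 2.22, 2.79, 2.79, 3.14, 3.14, 3.14].

INTERFACE

Orientations are given as a unit quaternion [x, y, z, w].
In Python, from workcell import manip, cams gives the robot as it stands.
- The arm moves only by the tool move_arm, never from a script. Its argument "moves" is a list of rows, each a list of 7 numbers: the turn, a rotation vector about the tool's x, y, z in degrees, then the shift along the tool's x, y, z in m, then the finger opening in m, from 0 to 0.0854. A call has 1 to 10 rows; each row is the pose to reach, as a shift and turn from the pose commanded when the call began, along the tool's axes at that moment; what a row does not reach only later rows make up. A row lasts 1/10 s, in which the tool goes at most 50 mm and 8.59 degrees, less where a joint would pass 70% of its speed; a pose out of reach is approached as far as the arm can. A call with a gripper value outside its range is refused whole. The fingers move at their own pace and stop on an object; "grip_force" is the grip in N (left out, the last holds). Time passes only in rows, so rows that repeat a pose let the fingers close. It gives the time, the measured TCP pose, the force and the opening at its end, in the units of the state.
- manip.get_obs(): the state, without advancing time (a new reading comes with each control period).
- cams.camera(name): name is "scene" or "side" or "wrist"; returns the picture (400x640x3 uint8, red, green, blue); there is no depth.
- cams.camera_params(name): a dict with "fx", "fy", "cx", "cy" (pixels), "xyz" and "rotation" of the camera in the world. Camera axes: x right, y up, looking along -z (the intrinsics and any distortion apply to the point x, -y, -z); pixel columns grow to the right and rows downward; lengths in m; the calibration is good to about 2 mm. The wrist camera is an equidistant fisheye: a pixel r from the principal point sees the ray r / f radians off the axis. A picture is of the moment at which its call begins: read the wrist's pose just before it. camera_params takes no time and is no camera call; for the wrist camera it gives the pose at the moment of the call.
- manip.hand_in(): hands the job in, once; it reports no verdict.
The state is a dict: "clock": time; "joint_pos": joint angles; "joint_velocities": joint speeds; "tau": joint torques, N m; "position": TCP position; "ee_rot": TCP orientation; "ft_force": force on the tool from outside, world axes, zero at the start; "torque": the same for the moment, N m; "grip_width": opening from 0.0 (shut) to 1.0 (fully open).
Only numpy, scipy, OpenCV 4.12 (cv2) and the standard library are available. Lean on these libraries where they do the work, as an engineer would, in place of code of your own. Each camera call takes 0.05 s, during which the arm holds its last target. There are 200 camera calls.

TASK

The closed-in steel tin with the open spout holds two loose bearing balls out of sight: lift it clear of the bench and tip it slowly and slightly, spout down, until you feel both balls roll to the spout end, and keep it so for a second without spilling. Then hold the spout low over the aluminium tray and tip further to pour both balls into the tray. Finally stand the empty tin upright on the bench again, clear of the tray, and let go.

Things in the scene. Friction and masses are not known exactly. Their poses are not given: they have to be found in the camera images.
- tin_center (a point): centre (half-way up) of the loose steel spout tin: 120 mm long (x), 50 wide (y, grip here), 48 high (z up), walls 3, 0.18 kg without balls. Roofed, shut at +x. Its -x end is open: there the floor goes on as a spout, a 50 mm wide ramp climbing 27 degrees for 24 mm; its lip is 81 mm along -x and 10 mm below this point. A shut tin of like size with a lid knob is a bystander
- tray_in (a point): middle of the inner floor (4 mm above the bench) of the open aluminium tray with black floor, fixed to the bench: outside 130 mm (its x) by 120 mm (its y), 36 mm high, walls 4 mm; z up
- ball_a: first steel bearing ball, 26 mm across, 72 g, rolls freely; origin at its centre. Starts loose on the tin's floor, under the roof, away from the spout. In the level tin the balls stay behind the ramp; with the tin tipped slowly to 10 to 17 degrees, spout down, they roll to the ramp's foot and stay there
- ball_b: second steel bearing ball, 26 mm across, 72 g, rolls freely; origin at its centre. Starts loose on the tin's floor, under the roof, away from the spout. With the tin tipped 42 to 50 degrees, spout down, the balls roll out over the spout's lip
There are look-alikes about, which are no part of the job. What is shaped like the part that bears tin_center but blue, purple or yellow is not meant.

How it is judged:
By the outcome, as a careful person would: the job done as asked, in the order asked, and still so for the second after the job is handed in, with the robot touching nothing.
It also fails if it takes over 70 s, if anything falls off the work surface, if the arm or the gripper's body presses on something with over 40 N, if the wrist force passes 120 N, or if a joint passes its speed limit or range.

## Working session

There is one attempt and no reset: what is moved stays moved. The work goes in short steps, Python scripts to look and compute and a tool call to move; the robot and the scene stay as the last step left them, time stands still between calls to the robot, and variables do not carry over. Pictures are saved under pics/ and viewed, about 8 in all and at most 12, crops included, and the job is handed in when it is done.

Besides the shell and the picture viewer there is one more tool, called after "Call:" as name([rows], argument=value, ...), one row to a line, values as JSON. move_arm: Moves the arm, as the interface text tells. Its arguments: {"type":"object","properties":{"moves":{"type":"array","items":{"type":"array","items":{"type":"number"}}},"grip_force":{"type":"number"}},"required":["moves"]}

```bash
ls; mkdir -p pics
python3 - <<'E'
from workcell import manip,cams
import cv2,numpy as np
for n in ("scene","side"):
    p=cams.camera_params(n);print(n,p)
    cv2.imwrite(f"pics/{n}0.png",cams.camera(n)[...,::-1])
o=manip.get_obs();print(o)
E
```

```text
pics
scene {'fx': 423.48541613518285, 'fy': 423.48541613518285, 'cx': 315.14448370917796, 'cy': 198.87355501224096, 'xyz': array([ 1.2454524 , -0.38163574,  0.60294021]), 'rotation': array([0.40242073, 0.27773053, 0.50046474, 0.71446368])}
side {'fx': 407.23667711809867, 'fy': 407.23667711809867, 'cx': 320.3744023402325, 'cy': 203.1831226609919, 'xyz': array([ 0.35948717, -0.72048465,  0.79905145]), 'rotation': array([ 0.34898756, -0.02701168, -0.07062512,  0.93407181])}
{'clock': 0.1, 'joint_pos': array([-1.31357021,  0.33280593, -0.06469686,  1.46086331,  0.02163037,
        1.34992844, -0.08847834]), 'joint_velocities': array([ 0.00029686, -0.00181614, -0.00162627, -0.00234467, -0.00203196,
       -0.00102938, -0.00023293]), 'tau': array([ 1.30080130e-03, -6.26741767e+01,  4.91574453e-02, -3.92424560e+01,
        1.63775717e-02,  6.72629481e-03,  1.03393015e-05]), 'position': array([0.17253731, 0.60035095, 0.23059436]), 'ee_rot': array([ 7.98794412e-01,  6.01603740e-01, -4.93972421e-04,  4.29167474e-04]), 'ft_force': array([ 0.2867016 , -0.62049694, -0.83805358]), 'torque': array([-0.03836355, -0.03695015, -0.05451037]), 'grip_width': 0.9989431609387392}
```

View pics/scene0.png

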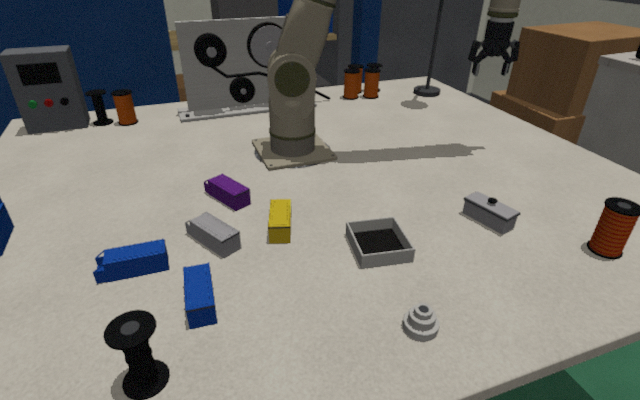

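View pics/side0.png

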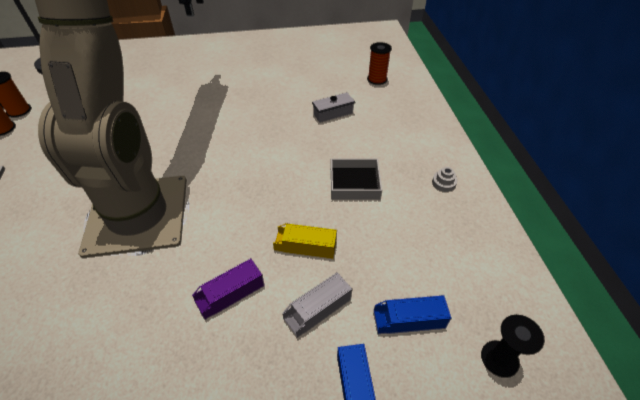

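The candidates are grey spout tin scene (213,233) / side (318,304); grey tin with knob, scene (490,212) / side (334,106), a bystander; and blue, purple and yellow tins, all excluded by colour. The tray is at scene (379,243) / side (355,179). The grey spout tin is the one meant. Next I'll confirm it in enlarged crops.

Run:
```python
import cv2,numpy as np
a=cv2.imread("pics/scene0.png")[205:265,175:255];b=cv2.imread("pics/side0.png")[265:340,275:365]
c=cv2.imread("pics/scene0.png")[210:275,335:422];d=cv2.imread("pics/side0.png")[150:205,320:390]
r=lambda i,k,w,h:cv2.copyMakeBorder(cv2.resize(i,None,fx=k,fy=k,interpolation=cv2.INTER_CUBIC),0,h-i.shape[0]*k,0,w-i.shape[1]*k,cv2.BORDER_CONSTANT)
# scale 4
t=np.hstack([r(a,4,400,300),r(b,4,400,300)]);u=np.hstack([r(c,4,400,300),r(d,4,400,300)])
cv2.imwrite("pics/crop1.png",np.vstack([t,u]))
```

```text
(no output)
```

View pics/crop1.png

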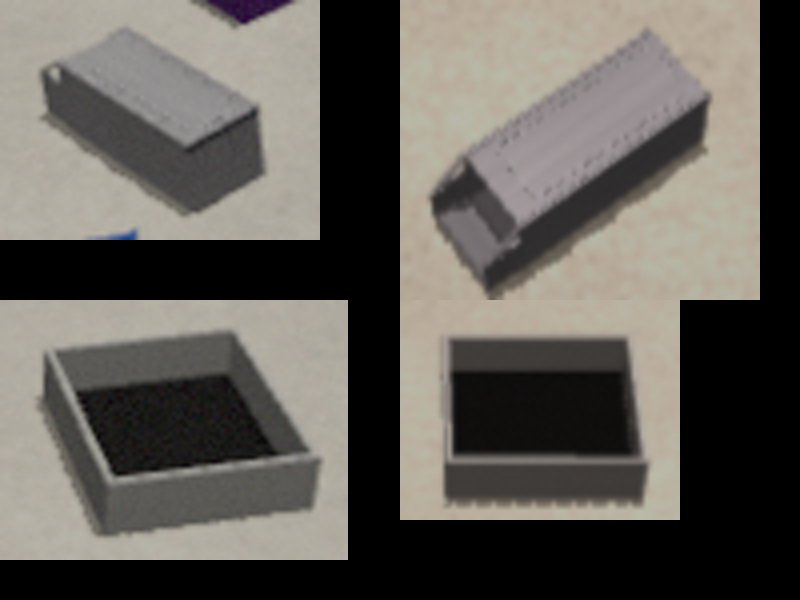

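The crop confirms it: a grey closed-roof box with an open spout towards the side view's lower left, at side (283,318). No knob. Roof and tray-rim corners are readable, so I'll fit the poses.

```bash
cat > h.py <<'E'
import numpy as np
from scipy.spatial.transform import Rotation as R
from scipy.optimize import least_squares
from workcell import manip,cams
def proj(n,P):
    p=cams.camera_params(n);q=R.from_quat(p["rotation"]).inv().apply(P-p["xyz"])
    return np.c_[p["cx"]+p["fx"]*q[:,0]/-q[:,2],p["cy"]-p["fy"]*q[:,1]/-q[:,2]]
def fit(loc,px,x0):
    f=lambda s:np.concatenate([(proj(n,R.from_euler("z",s[2]).apply(loc)+[s[0],s[1],0])-np.array(u)).ravel() for n,u in px.items()])
    r=least_squares(f,x0);return r.x,np.round(r.fun.reshape(-1,2),1)
E
python3 - <<'E'
from h import *
off=lambda c,o:np.array(c)/4+o
# roof: (-60,+25),( -60,-25),(60,-25),(60,25) at z=.048
rect=lambda a,b,z:np.array([[-a,b,z],[-a,-b,z],[a,-b,z],[a,b,z]])
# spout faces -x: in side view spout is lower-left
tin=fit(rect(.06,.025,.048),{"scene":off([(125,28),(60,67),(188,148),(258,107)],(175,205))[[1,0,3,2]]*1 if 0 else off([(125,28),(60,67),(188,148),(258,107)],(175,205)),
 "side":off([(67,155),(120,225),(310,98),(248,30)],(275,265))},[.5,-.2,.6])
print("tin",tin[0],np.degrees(tin[0][2]));print(tin[1].tolist())
tr=fit(rect(.065,.06,.036),{"scene":off([(45,50),(108,178),(320,158),(233,32)],(335,210))[[0,1,2,3]],
 "side":off([(45,38),(47,161),(247,161),(228,38)],(320,150))},[.5,0,0])
print("tray",tr[0],np.degrees(tr[0][2]));print(tr[1].tolist())
o=manip.get_obs();print(R.from_quat(o["ee_rot"]).as_matrix().round(3))
E
```

```text
tin [ 0.42568482 -0.32333193  0.49875157] 28.576359773737973
[[0.2, -0.8], [-1.4, -1.7], [-0.9, -1.0], [-0.4, -0.9], [-0.3, -0.8], [1.0, 0.4], [0.6, -1.1], [0.9, -0.7]]
tray [0.56751776 0.02604329 0.72537208] 41.560758820022855
[[16.9, -9.2], [-19.9, -15.1], [-16.7, 7.9], [22.0, 10.2], [-9.2, 16.5], [27.1, 7.5], [5.9, -20.4], [-25.3, -8.9]]
[[ 0.276  0.961 -0.   ]
 [ 0.961 -0.276 -0.001]
 [-0.001  0.    -1.   ]]
```

Run:
```python
from h import *
off=lambda c,o:np.array(c)/4+o
rect=lambda a,b,z:np.array([[-a,b,z],[-a,-b,z],[a,-b,z],[a,b,z]])
tr=fit(rect(.065,.06,.036),{"scene":off([(233,32),(45,50),(108,178),(320,158)],(335,210)),
 "side":off([(45,38),(47,161),(247,161),(228,38)],(320,150))},[.5,0,0])
print("tray",tr[0],np.degrees(tr[0][2]));print(tr[1].tolist())
```

```text
tray [ 0.56910658  0.02288877 -0.15223492] -8.72241838653754
[[0.3, -2.1], [-0.9, -1.3], [-0.7, 1.1], [-0.2, -0.7], [-0.2, -1.3], [0.1, 0.0], [1.0, 0.1], [1.4, -1.3]]
```

```bash
cat >> h.py <<'E'
def tool(a,tilt=0):
    a=np.radians(a);c,s=np.cos(a),np.sin(a)
    return R.from_matrix([[c,s,0],[s,-c,0],[0,0,-1]])*R.from_euler("x",tilt,degrees=True)
def row(P,a,tilt=0,frm=None):
    """turn/shift from pose (frm or measured) to TCP P, jaw azimuth a, tilt spout down"""
    if frm is None:
        o=manip.get_obs();p0,r0=o["position"],R.from_quat(o["ee_rot"])
    else: p0,r0=np.array(frm[0]),tool(*frm[1:])
    t=(r0.inv()*tool(a,tilt)).as_rotvec(degrees=True);s=r0.inv().apply(np.array(P)-p0)
    print(np.round(t,1).tolist(),np.round(s,4).tolist());return t,s
def st():
    o=manip.get_obs();r=R.from_quat(o["ee_rot"]);m=r.as_matrix()
    print("t",o["clock"],"p",o["position"].round(4),"az",np.degrees(np.arctan2(m[1,0],m[0,0])).round(2),"zax",m[:,2].round(3),"w",round(o["grip_width"]*85.4,1),
     "F",o["ft_force"].round(2),"Mtool",r.inv().apply(o["torque"]).round(3),"q",o["joint_pos"].round(2))
E
python3 - <<'E'
from h import *
row([.56,.15,.25],0)
row([.426,-.323,.20],-61.4,0,([.56,.15,.25],0,0))
E
```

```text
[0.1, 0.1, 74.0] [-0.3259, 0.4968, -0.0189]
[0.0, 0.0, 61.4] [-0.134, 0.473, 0.05]
```

Call:
move_arm([
  [0,0,74,-0.326,0.497,-0.019,0.0854],
  [0,0,74,-0.326,0.497,-0.019,0.0854],
  [0,0,74,-0.326,0.497,-0.019,0.0854],
  [0,0,74,-0.326,0.497,-0.019,0.0854],
  [0,0,74,-0.326,0.497,-0.019,0.0854],
  [0,0,74,-0.326,0.497,-0.019,0.0854],
  [0,0,74,-0.326,0.497,-0.019,0.0854],
  [0,0,74,-0.326,0.497,-0.019,0.0854],
  [0,0,74,-0.326,0.497,-0.019,0.0854],
  [0,0,74,-0.326,0.497,-0.019,0.0854],
])

```text
clock: 1.1
position: [0.4993, 0.2201, 0.2473]
ee_rot: [1.0, -0.002, -0.0, -0.0]
ft_force: [0.7, 1.0, -0.7]
grip_width: 0.995
```

```bash
python3 -c "
from h import *
st();row([.426,-.323,.20],-61.4)"
```

```text
t 1.1 p [0.4993 0.2201 0.2473] az -0.21 zax [-0.  0. -1.] w 85.0 F [ 0.67  0.98 -0.67] Mtool [0.017 0.039 0.037] q [-0.84  0.15  0.38  1.67 -0.06  1.34 -0.45]
[-0.0, 0.0, 61.2] [-0.0713, 0.5434, 0.0472]
```

Call:
move_arm([
  [0,0,61,-0.071,0.543,0.02,0.0854],
  [0,0,61,-0.071,0.543,0.02,0.0854],
  [0,0,61,-0.071,0.543,0.02,0.0854],
  [0,0,61,-0.071,0.543,0.02,0.0854],
  [0,0,61,-0.071,0.543,0.02,0.0854],
  [0,0,61,-0.071,0.543,0.02,0.0854],
  [0,0,61,-0.071,0.543,0.02,0.0854],
  [0,0,61,-0.071,0.543,0.02,0.0854],
  [0,0,61,-0.071,0.543,0.02,0.0854],
  [0,0,61,-0.071,0.543,0.02,0.0854],
])

```text
clock: 2.1
position: [0.4327, -0.2753, 0.2291]
ee_rot: [0.862, -0.508, 0.0, -0.0]
ft_force: [1.3, 0.1, -0.6]
grip_width: 0.999
```

```bash
python3 -c "
from h import *
st();row([.426,-.323,.12],-61.4)"
```

```text
t 2.1 p [ 0.4327 -0.2753  0.2291] az -61.01 zax [ 0.001  0.001 -1.   ] w 85.3 F [ 1.35  0.14 -0.61] Mtool [ 0.129 -0.064 -0.04 ] q [-0.36  0.09  0.9   1.8  -0.07  1.29 -0.51]
[-0.1, -0.0, 0.4] [0.0385, 0.0291, 0.109]
```

Call:
move_arm([
  [0,0,0.4,0.038,0.029,0.05,0.0854],
  [0,0,0.4,0.038,0.029,0.08,0.0854],
  [0,0,0.4,0.038,0.029,0.109,0.0854],
  [0,0,0.4,0.038,0.029,0.109,0.0854],
  [0,0,0.4,0.038,0.029,0.109,0.0854],
])

```text
clock: 2.6
position: [0.4265, -0.3208, 0.1206]
ee_rot: [0.86, -0.511, -0.0, 0.0]
ft_force: [0.5, 0.1, -0.2]
grip_width: 0.999
```

```bash
python3 -c "
from h import *
import cv2
st();row([.426,-.323,.010],-61.4)
p=cams.camera_params('wrist');print(p)
a=cams.camera('wrist');b=cams.camera('scene')[150:350,90:410]
cv2.imwrite('pics/w1.png',np.hstack([a[:,:,::-1],cv2.resize(b,(160,100))[:,:,::-1].repeat(4,0)]) if 0 else a[:,:,::-1])"
```

```text
t 2.6 p [ 0.4265 -0.3208  0.1206] az -61.43 zax [-0.001 -0.    -1.   ] w 85.3 F [ 0.49  0.12 -0.24] Mtool [-0.071  0.022 -0.004] q [-0.21  0.31  0.9   1.87 -0.27  1.09 -0.28]
[0.0, 0.0, -0.0] [0.0017, 0.0014, 0.1106]
{'fx': 309.70691628693146, 'fy': 309.70691628693146, 'cx': 321.57107981943193, 'cy': 198.14447199003942, 'xyz': array([ 0.49384263, -0.28430746,  0.26381952]), 'rotation': array([-0.12874316,  0.07608451, -0.50505354,  0.85003369])}
```

View pics/w1.png

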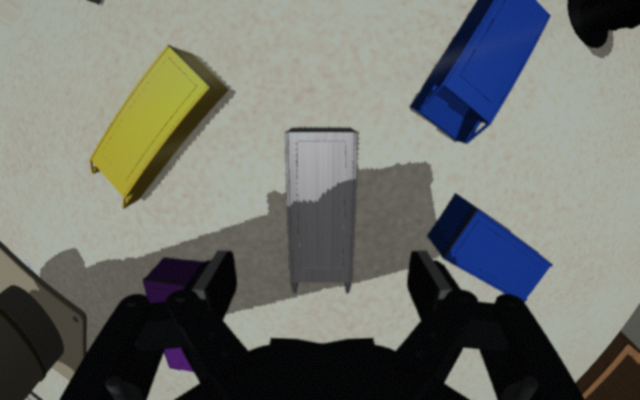

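The tin lies centred between the fingers (roof corners (287,130), (358,130), (352,283), (290,283)). No neighbour is in the way of the fingers. I'll refine the pose from this view.

```bash
python3 -c "
from h import *
p=cams.camera_params('wrist')
def pj(P):
    q=R.from_quat(p['rotation']).inv().apply(P-p['xyz'])*[1,-1,-1];h=np.hypot(q[:,0],q[:,1]);th=np.arctan2(h,q[:,2])
    return np.c_[p['cx']+p['fx']*th*q[:,0]/h,p['cy']+p['fy']*th*q[:,1]/h]
loc=np.array([[-.06,.025,.048],[-.06,-.025,.048],[.06,-.025,.048],[.06,.025,.048]])
px=np.array([[290,283],[352,283],[358,131],[287,131]])
r=least_squares(lambda s:(pj(R.from_euler('z',s[2]).apply(loc)+[s[0],s[1],0])-px).ravel(),[.426,-.323,.5])
print(r.x,np.degrees(r.x[2]),r.fun.round(1))
row([r.x[0],r.x[1],.01],np.degrees(r.x[2])-90)
"
```

```text
[ 0.42607885 -0.32249004  0.49140761] 28.15558188372128 [ 0.8 -1.9 -0.6 -1.6  0.   1.5 -0.2  1. ]
[-0.1, -0.1, 0.5] [0.0004, 0.0023, 0.1118]
```

Call:
move_arm([
  [0,0,0,0.001,0.001,0.03,0.0854],
  [0,0,0,0.001,0.001,0.06,0.0854],
  [0,0,0,0.001,0.001,0.085,0.0854],
  [0,0,0,0.001,0.001,0.1,0.0854],
  [0,0,0,0.001,0.001,0.111,0.0854],
  [0,0,0,0.001,0.001,0.111,0.0854],
  [0,0,0,0.001,0.001,0.111,0.0854],
])

```text
clock: 3.4
position: [0.4268, -0.3225, 0.01]
ee_rot: [0.86, -0.511, 0.001, -0.0]
ft_force: [-1.2, -0.8, -0.2]
grip_width: 1.005
```

Call:
move_arm([
  [0,0,0,0,0,0,0.06],
  [0,0,0,0,0,0,0.05],
  [0,0,0,0,0,0,0.04],
  [0,0,0,0,0,0,0.03],
  [0,0,0,0,0,0,0.03],
  [0,0,0,0,0,0,0.03],
  [0,0,0,0,0,0,0.03],
], grip_force=60)

```text
clock: 4.1
position: [0.4266, -0.3222, 0.0098]
ee_rot: [0.86, -0.511, 0.0, -0.0]
ft_force: [-1.4, 2.3, 7.1]
grip_width: 0.578
```

```bash
python3 -c "
from h import *
st()"
```

```text
t 4.1 p [ 0.4266 -0.3222  0.0098] az -61.42 zax [ 0.001  0.    -1.   ] w 49.3 F [-1.39  2.31  7.07] Mtool [-0.076 -0.469  0.016] q [-0.09  0.48  0.79  1.95 -0.44  0.89 -0.15]
```

Call:
move_arm([
  [0,0,0,0,0,-0.01,0.03],
  [0,0,0,0,0,-0.025,0.03],
  [0,0,0,0,0,-0.045,0.03],
  [0,0,0,0,0,-0.065,0.03],
  [0,0,0,0,0,-0.085,0.03],
  [0,0,0,0,0,-0.1,0.03],
  [0,0,0,0,0,-0.11,0.03],
  [0,0,0,0,0,-0.11,0.03],
  [0,0,0,0,0,-0.11,0.03],
  [0,0,0,0,0,-0.11,0.03],
])

```text
clock: 5.1
position: [0.4256, -0.3218, 0.1182]
ee_rot: [0.86, -0.511, -0.001, 0.0]
ft_force: [0.1, -0.4, -3.1]
grip_width: 0.577
```

```bash
python3 -c "
from h import *
import cv2
st()
b=cams.camera('side')[200:380,200:500];a=cams.camera('wrist')
st()
b=cv2.resize(b,None,fx=1.6,fy=1.6)
cv2.imwrite('pics/l1.png',np.hstack([cv2.resize(a,(300,188)),cv2.resize(b,(300*188//180,188))])[:,:,::-1].repeat(1,0))
"
```

```text
t 5.1 p [ 0.4256 -0.3218  0.1182] az -61.43 zax [-0.001  0.001 -1.   ] w 49.3 F [ 0.06 -0.44 -3.08] Mtool [ 0.011 -0.018 -0.015] q [-0.21  0.31  0.9   1.88 -0.28  1.08 -0.27]
t 5.2 p [ 0.4257 -0.322   0.1183] az -61.43 zax [-0.001  0.    -1.   ] w 49.7 F [ 0.28 -0.79 -3.75] Mtool [-0.045  0.002 -0.02 ] q [-0.21  0.31  0.9   1.88 -0.28  1.08 -0.27]
```

View pics/l1.png

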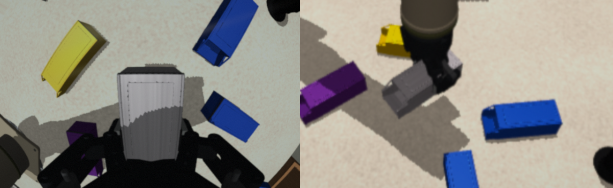

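The tin is lifted level and the wrist feels about 3.1 N. Now I'll carry it level to a hover with the spout over the tray.

```bash
cat >> h.py <<'E'
LIP=np.array([0,.081,-.0042]);AZ=-98.7
def tcp(L,th,az=AZ): return np.array(L)-tool(az,th).apply(LIP)
E
python3 -c "
from h import *
P=tcp([.594,.019,.125],0);print(P);row(P,AZ)"
```

```text
[0.674068   0.00674787 0.1208    ]
[0.1, 0.0, 37.3] [-0.1699, -0.3753, -0.0027]
```

Call:
move_arm([
  [0,0,1,-0.004,-0.01,0,0.03],
  [0,0,3,-0.012,-0.026,-0.002,0.03],
  [0,0,5.5,-0.024,-0.05,-0.003,0.03],
  [0,0,8,-0.037,-0.08,-0.003,0.03],
  [0,0,11,-0.05,-0.11,-0.003,0.03],
  [0,0,14,-0.063,-0.14,-0.003,0.03],
  [0,0,17,-0.076,-0.17,-0.003,0.03],
  [0,0,20,-0.09,-0.2,-0.003,0.03],
  [0,0,23,-0.103,-0.228,-0.003,0.03],
  [0,0,25,-0.116,-0.256,-0.003,0.03],
])

```text
clock: 6.2
position: [0.5959, -0.0966, 0.1213]
ee_rot: [0.728, -0.685, -0.0, 0.0]
ft_force: [-0.2, -0.9, -3.0]
grip_width: 0.577
```

```bash
python3 -c "
from h import *
st()
P=tcp([.594,.019,.125],0);row(P,AZ)"
```

```text
t 6.2 p [ 0.5959 -0.0966  0.1213] az -86.53 zax [-0.001 -0.    -1.   ] w 49.3 F [-0.22 -0.9  -2.96] Mtool [0.021 0.041 0.019] q [-0.58  0.49  0.87  1.69 -0.4   1.15 -1.12]
[0.1, -0.0, 12.2] [-0.0984, -0.0843, 0.0004]
```

Call:
move_arm([
  [0,0,2.5,-0.02,-0.017,0,0.03],
  [0,0,5,-0.04,-0.034,0,0.03],
  [0,0,7.5,-0.06,-0.051,0,0.03],
  [0,0,9.5,-0.077,-0.066,0,0.03],
  [0,0,11,-0.09,-0.077,0,0.03],
  [0,0,12.2,-0.098,-0.084,0,0.03],
  [0,0,12.2,-0.098,-0.084,0,0.03],
  [0,0,12.2,-0.098,-0.084,0,0.03],
  [0,0,12.2,-0.098,-0.084,0,0.03],
  [0,0,12.2,-0.098,-0.084,0,0.03],
])

```text
clock: 7.2
position: [0.6728, 0.0043, 0.122]
ee_rot: [-0.652, 0.759, 0.0, -0.0]
ft_force: [-0.5, 0.3, -1.9]
grip_width: 0.575
```

```bash
python3 -c "
from h import *
st();st()
for i in range(3): cams.camera('side');st()
for th in (2,4,6,8,10,12,14): row(tcp([.594,.019,.125],th),AZ,th,(tcp([.594,.019,.125],0),AZ,0))
"
```

```text
t 7.2 p [0.6728 0.0043 0.122 ] az -98.68 zax [-0.  0. -1.] w 49.1 F [-0.51  0.28 -1.88] Mtool [-0.011  0.018 -0.026] q [-0.65  0.65  0.85  1.49 -0.5   1.23 -1.46]
t 7.2 p [0.6728 0.0043 0.122 ] az -98.68 zax [-0.  0. -1.] w 49.1 F [-0.51  0.28 -1.88] Mtool [-0.011  0.018 -0.026] q [-0.65  0.65  0.85  1.49 -0.5   1.23 -1.46]
t 7.25 p [0.6729 0.0044 0.1221] az -98.68 zax [ 0.  0. -1.] w 49.4 F [-0.11 -0.6  -3.07] Mtool [-0.052  0.065  0.002] q [-0.65  0.65  0.85  1.49 -0.5   1.23 -1.46]
t 7.3 p [0.673  0.0046 0.1221] az -98.66 zax [ 0.  0. -1.] w 49.5 F [-0.11 -0.03 -3.33] Mtool [0.027 0.019 0.043] q [-0.65  0.65  0.85  1.49 -0.5   1.23 -1.46]
t 7.35 p [0.6731 0.0048 0.1222] az -98.66 zax [ 0.  0. -1.] w 49.2 F [ 0.15 -0.46 -2.72] Mtool [-0.048 -0.052 -0.014] q [-0.65  0.65  0.85  1.49 -0.5   1.23 -1.46]
[2.0, 0.0, -0.0] [-0.0, -0.0001, -0.0028]
[4.0, 0.0, 0.0] [0.0, -0.0001, -0.0057]
[6.0, -0.0, 0.0] [-0.0, 0.0, -0.0085]
[8.0, 0.0, -0.0] [-0.0, 0.0002, -0.0113]
[10.0, -0.0, 0.0] [-0.0, 0.0005, -0.0141]
[12.0, 0.0, 0.0] [0.0, 0.0009, -0.0169]
[14.0, 0.0, 0.0] [-0.0, 0.0014, -0.0197]
```

```bash
cat >> h.py <<'E'
def feel(n=10):
    m=[]
    for i in range(n):
        cams.camera("side");o=manip.get_obs();r=R.from_quat(o["ee_rot"]);m.append(np.r_[r.inv().apply(o["torque"]),o["ft_force"]])
    m=np.array(m);print("M",m[:,:3].mean(0).round(3),"+-",(m[:,:3].std(0)/n**.5).round(3),"F",m[:,3:].mean(0).round(2))
E
python3 -c "
from h import *
feel(12)"
```

```text
M [-0.017  0.015  0.003] +- [0.01  0.009 0.004] F [ 0.03  0.04 -3.03]
```

Call:
move_arm([
  [0.6,0,0,0,0,-0.001,0.03],
  [1.2,0,0,0,0,-0.002,0.03],
  [1.8,0,0,0,0,-0.003,0.03],
  [2.4,0,0,0,0,-0.004,0.03],
  [3,0,0,0,0,-0.0045,0.03],
  [3.6,0,0,0,0,-0.005,0.03],
  [4.2,0,0,0,0,-0.006,0.03],
  [4.8,0,0,0,0,-0.007,0.03],
  [5.4,0,0,0,0,-0.008,0.03],
  [6,0,0,0,0,-0.0085,0.03],
])

```text
clock: 8.95
position: [0.6732, 0.0052, 0.1307]
ee_rot: [-0.651, 0.757, -0.04, 0.035]
ft_force: [-0.0, -0.5, -3.0]
grip_width: 0.578
```

Call:
move_arm([
  [0.8,0,0,0,0,-0.001,0.03],
  [1.6,0,0,0,0,-0.002,0.03],
  [2.4,0,0,0,0,-0.003,0.03],
  [3.2,0,0,0,0,-0.004,0.03],
  [4,0,0,0,0,-0.005,0.03],
  [4.8,0,0,0,0,-0.006,0.03],
  [5.6,0,0,0,0,-0.007,0.03],
  [6.4,0,0,0,0,-0.008,0.03],
  [7.2,0,0,0,0,-0.009,0.03],
  [8,0,0,0,0,-0.01,0.03],
])

```text
clock: 9.95
position: [0.6721, 0.0054, 0.1406]
ee_rot: [-0.647, 0.753, -0.093, 0.08]
ft_force: [-0.6, 0.1, -2.6]
grip_width: 0.579
```

```bash
python3 -c "
from h import *
st();feel(12);feel(12)
import cv2
cv2.imwrite('pics/t1.png',np.hstack([cv2.resize(cams.camera('side')[60:260,230:480],None,fx=1.6,fy=1.6),cv2.resize(cams.camera('scene')[100:300,280:530],None,fx=1.6,fy=1.6)])[:,:,::-1]);st()"
```

```text
t 9.95 p [0.6721 0.0054 0.1406] az -98.63 zax [ 0.24  -0.036 -0.97 ] w 49.4 F [-0.57  0.14 -2.57] Mtool [-0.334 -0.009 -0.025] q [-0.84  0.47  0.94  1.72 -0.43  0.92 -1.5 ]
M [-0.332  0.015  0.   ] +- [0.008 0.011 0.009] F [ 0.01 -0.06 -3.19]
M [-0.349  0.02   0.012] +- [0.011 0.009 0.011] F [ 0.12  0.01 -3.22]
t 11.25 p [0.6722 0.0053 0.1405] az -98.63 zax [ 0.239 -0.036 -0.97 ] w 48.9 F [-0.93 -0.07 -3.12] Mtool [-0.339  0.017 -0.031] q [-0.84  0.47  0.94  1.72 -0.43  0.92 -1.5 ]
```

View pics/t1.png

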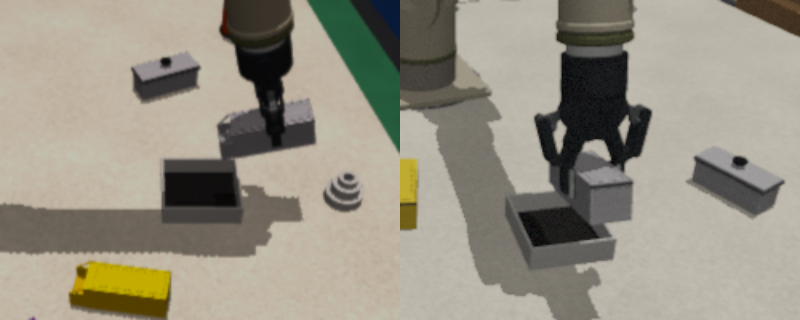

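Call:
move_arm([
  [-0.5,0,0,0,0,0.0007,0.03],
  [-1,0,0,0,0,0.0014,0.03],
  [-1.5,0,0,0,0,0.002,0.03],
  [-2,0,0,0,0,0.0027,0.03],
  [-2.5,0,0,0,0,0.0034,0.03],
  [-3,0,0,0,0,0.004,0.03],
  [-3,0,0,0,0,0.004,0.03],
  [-3,0,0,0,0,0.004,0.03],
])

```text
clock: 12.05
position: [0.6731, 0.005, 0.1365]
ee_rot: [-0.649, 0.755, -0.073, 0.062]
ft_force: [-0.6, 0.6, -3.5]
grip_width: 0.576
```

```bash
python3 -c "
from h import *
feel(24);st()"
```

```text
M [-0.245  0.01  -0.005] +- [0.006 0.008 0.006] F [ 0.17 -0.18 -3.32]
t 13.25 p [0.6731 0.0052 0.1366] az -98.63 zax [ 0.189 -0.029 -0.982] w 49.5 F [ 0.49  0.17 -2.86] Mtool [-0.23  -0.018 -0.017] q [-0.79  0.51  0.92  1.67 -0.45  0.99 -1.48]
```

Call:
move_arm([
  [0.6,0,0,0,0,-0.0008,0.03],
  [1.2,0,0,0,0,-0.0016,0.03],
  [1.8,0,0,0,0,-0.0024,0.03],
  [2.4,0,0,0,0,-0.0032,0.03],
  [3,0,0,0,0,-0.004,0.03],
  [3.6,0,0,0,0,-0.0048,0.03],
  [4.2,0,0,0,0,-0.0056,0.03],
  [4.7,0,0,0,0,-0.0064,0.03],
  [5.2,0,0,0,0,-0.007,0.03],
  [5.2,0,0,0,0,-0.007,0.03],
])

```text
clock: 14.25
position: [0.6717, 0.0055, 0.1435]
ee_rot: [-0.645, 0.751, -0.107, 0.092]
ft_force: [0.4, -0.3, -3.1]
grip_width: 0.58
```

```bash
python3 -c "
from h import *
feel(24);st()"
```

```text
M [-0.405  0.019  0.004] +- [0.006 0.004 0.006] F [ 0.17  0.15 -3.17]
t 15.45 p [0.6718 0.0054 0.1435] az -98.63 zax [ 0.276 -0.042 -0.96 ] w 49.3 F [-0.56 -0.14 -3.34] Mtool [-0.397  0.033  0.021] q [-0.87  0.44  0.96  1.75 -0.41  0.87 -1.51]
```

The torque about the jaw axis, extrapolated to level, is +0.10 N m against −0.017 before tipping. That +0.12 N m shift fits both balls (1.4 N over about 75 mm) at the spout; one ball would give at most 0.06. They have been held for over 3 s. Next: lower the spout, then pour pivoting about the lip.

```bash
python3 -c "
from h import *
o=manip.get_obs();r=R.from_quat(o['ee_rot']);print('lip',o['position']+r.apply(LIP))
L0=[.594,.019,.052];f=(tcp(L0,16.2),AZ,16.2)
row(tcp(L0,16.2),AZ,16.2)
for th in (24,32,40,48): row(tcp(L0,th),AZ,th,f)"
```

```text
lip [0.59374748 0.01724606 0.12489175]
[-0.0, 0.0, 0.1] [-0.0017, 0.0203, 0.07]
[7.8, 0.0, 0.0] [0.0, 0.0002, -0.011]
[15.8, 0.0, 0.0] [0.0, 0.0019, -0.0222]
[23.8, 0.0, 0.0] [0.0, 0.0052, -0.033]
[31.8, 0.0, 0.0] [0.0, 0.0099, -0.0433]
```

Call:
move_arm([
  [0,0,0,0,0.001,0.003,0.03],
  [0,0,0,0,0.003,0.009,0.03],
  [0,0,0,0,0.005,0.017,0.03],
  [0,0,0,0,0.0075,0.026,0.03],
  [0,0,0,0,0.01,0.035,0.03],
  [0,0,0,0,0.013,0.044,0.03],
  [0,0,0,0,0.0155,0.053,0.03],
  [0,0,0,0,0.018,0.061,0.03],
  [0,0,0,0,0.0195,0.067,0.03],
  [0,0,0,0,0.0203,0.07,0.03],
])

```text
clock: 16.45
position: [0.6716, 0.0053, 0.0698]
ee_rot: [-0.645, 0.751, -0.107, 0.092]
ft_force: [-0.6, -0.3, -2.8]
grip_width: 0.576
```

```bash
python3 -c "
from h import *
feel(6);st();o=manip.get_obs();r=R.from_quat(o['ee_rot']);print('lip',o['position']+r.apply(LIP))"
```

```text
M [-0.412  0.012  0.001] +- [0.007 0.012 0.017] F [-0.08 -0.05 -3.4 ]
t 16.75 p [0.6721 0.0054 0.071 ] az -98.63 zax [ 0.276 -0.042 -0.96 ] w 49.6 F [-0.11  0.23 -3.73] Mtool [-0.425 -0.023  0.05 ] q [-0.8   0.52  0.87  1.81 -0.5   0.74 -1.44]
lip [0.59408214 0.01721718 0.05240961]
```

Call:
move_arm([
  [1.4,0,0,0,0,-0.002,0.03],
  [2.8,0,0,0,0,-0.004,0.03],
  [4.2,0,0,0,0,-0.006,0.03],
  [5.6,0,0,0,0,-0.008,0.03],
  [7,0,0,0,0,-0.01,0.03],
  [8.4,0,0,0,0.0003,-0.012,0.03],
  [9.6,0,0,0,0.0006,-0.0135,0.03],
  [10.8,0,0,0,0.0008,-0.015,0.03],
  [12,0,0,0,0.001,-0.017,0.03],
  [12,0,0,0,0.001,-0.017,0.03],
])

```text
clock: 17.75
position: [0.6658, 0.0064, 0.0867]
ee_rot: [-0.632, 0.735, -0.185, 0.159]
ft_force: [-0.1, 0.3, -2.7]
grip_width: 0.577
```

```bash
python3 -c "
from h import *
feel(4);st();o=manip.get_obs();r=R.from_quat(o['ee_rot']);print('lip',o['position']+r.apply(LIP))
L0=[.594,.018,.052]
row(tcp(L0,36),AZ,36);row(tcp(L0,47),AZ,47)"
```

```text
M [-0.764  0.025 -0.02 ] +- [0.017 0.02  0.02 ] F [ 0.17 -0.21 -3.48]
t 17.95 p [0.6664 0.0063 0.0868] az -98.63 zax [ 0.467 -0.071 -0.881] w 49.1 F [ 0.32 -0.38 -3.8 ] Mtool [-0.813  0.055 -0.03 ] q [-0.96  0.4   0.95  2.   -0.45  0.45 -1.48]
lip [0.59388272 0.01727838 0.05222363]
[7.8, 0.0, 0.1] [-0.0007, 0.0003, -0.0108]
[18.8, 0.1, 0.0] [-0.0007, 0.0031, -0.0261]
```

Call:
move_arm([
  [1.3,0,0,0,0,-0.0018,0.03],
  [2.6,0,0,0,0,-0.0036,0.03],
  [3.9,0,0,0,0.0001,-0.0054,0.03],
  [5.2,0,0,0,0.0001,-0.0072,0.03],
  [6.5,0,0,0,0.0002,-0.009,0.03],
  [7.8,0,0,0,0.0003,-0.0108,0.03],
  [7.8,0,0,0,0.0003,-0.0108,0.03],
])

```text
clock: 18.65
position: [0.6606, 0.0071, 0.0958]
ee_rot: [-0.62, 0.721, -0.234, 0.201]
ft_force: [1.1, 0.3, -1.9]
grip_width: 0.578
```

```bash
python3 -c "
from h import *
feel(6);st();o=manip.get_obs();r=R.from_quat(o['ee_rot']);print('lip',o['position']+r.apply(LIP))
L0=[.594,.018,.052]
row(tcp(L0,41),AZ,41);row(tcp(L0,47),AZ,47)"
```

```text
M [-0.823  0.011 -0.004] +- [0.01  0.009 0.012] F [ 0.23  0.06 -1.86]
t 18.95 p [0.6613 0.0069 0.0963] az -98.64 zax [ 0.581 -0.088 -0.809] w 49.5 F [-0.04 -0.49 -2.25] Mtool [-0.785  0.026  0.016] q [-1.09  0.34  1.03  2.12 -0.42  0.25 -1.52]
lip [0.5940408  0.01708664 0.0520262 ]
[5.0, 0.0, 0.0] [-0.0008, 0.0001, -0.0071]
[11.0, 0.0, 0.0] [-0.0008, 0.0008, -0.0156]
```

The load fell from 3.3 to 1.86 N, about the empty tin's 1.77 N, so both balls seem to be out. I'll look.

```bash
python3 -c "
from h import *
import cv2
cv2.imwrite('pics/p1.png',np.hstack([cv2.resize(cams.camera('side')[110:230,280:430],None,fx=2.6,fy=2.6,interpolation=2),cv2.resize(cams.camera('scene')[180:300,310:460],None,fx=2.6,fy=2.6,interpolation=2)])[:,:,::-1])
feel(8);st()"
```

```text
M [-0.844  0.011 -0.012] +- [0.008 0.014 0.01 ] F [ 0.13 -0.03 -1.63]
t 19.45 p [0.6609 0.0071 0.096 ] az -98.63 zax [ 0.581 -0.088 -0.809] w 48.9 F [ 0.    0.66 -1.4 ] Mtool [-0.833 -0.031 -0.006] q [-1.09  0.34  1.03  2.12 -0.42  0.25 -1.52]
```

View pics/p1.png

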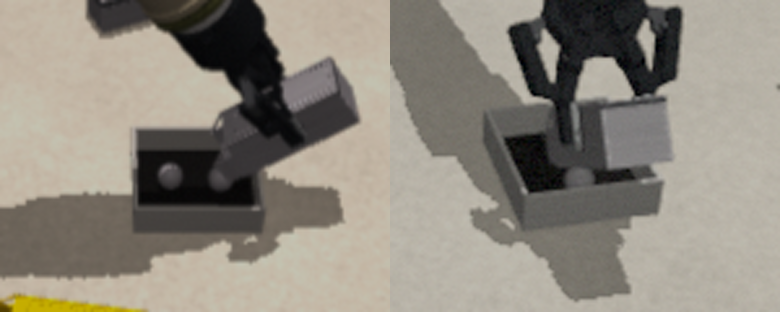

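Two balls are in the tray, side crop (170,177) and (220,180). I'll raise, level off and carry the tin back to its old place.

Call:
move_arm([
  [0,0,0,0,-0.003,-0.005,0.03],
  [0,0,0,0,-0.009,-0.013,0.03],
  [0,0,0,0,-0.018,-0.025,0.03],
  [0,0,0,0,-0.027,-0.037,0.03],
  [0,0,0,0,-0.034,-0.047,0.03],
  [-3,0,0,0,-0.039,-0.054,0.03],
  [-8,0,0,0,-0.041,-0.056,0.03],
  [-13,0,0,0,-0.041,-0.056,0.03],
  [-18,0,0,0,-0.041,-0.056,0.03],
  [-22,0,0,0,-0.041,-0.056,0.03],
])

```text
clock: 20.45
position: [0.6615, 0.0071, 0.1663]
ee_rot: [-0.647, 0.753, -0.091, 0.079]
ft_force: [0.2, -0.6, -2.0]
grip_width: 0.58
```

```bash
python3 -c "
from h import *
st();row([.66,-.01,.14],-97,0);row([.426,-.322,.12],-61.4,0,([.66,-.01,.14],-97,0))"
```

```text
t 20.45 p [0.6615 0.0071 0.1663] az -98.61 zax [ 0.237 -0.035 -0.971] w 49.6 F [ 0.21 -0.63 -2.03] Mtool [-0.311  0.043  0.017] q [-0.93  0.45  1.04  1.72 -0.43  0.97 -1.49]
[-13.9, -0.2, -1.6] [0.0172, 0.0053, 0.0258]
[-0.0, 0.0, -35.6] [0.3382, 0.1942, 0.02]
```

Call:
move_arm([
  [-4,0,0,0.003,0.001,0,0.03],
  [-9,0,0,0.01,0.003,0.005,0.03],
  [-13.9,0,0,0.017,0.005,0.02,0.03],
  [-13.9,0,0,0.017,0.005,0.026,0.03],
  [-13.9,0,-1.6,0.017,0.005,0.026,0.03],
  [-13.9,0,-1.6,0.017,0.005,0.026,0.03],
])

```text
clock: 21.05
position: [0.66, -0.0094, 0.1395]
ee_rot: [-0.663, 0.748, -0.003, -0.0]
ft_force: [0.5, -0.2, -2.0]
grip_width: 0.576
```

```bash
python3 -c "
from h import *
st();feel(6);row([.426,-.322,.12],-61.4,0)"
```

```text
t 21.05 p [ 0.66   -0.0094  0.1395] az -96.92 zax [ 0.003 -0.004 -1.   ] w 49.2 F [ 0.51 -0.2  -1.96] Mtool [-0.003  0.037 -0.049] q [-0.69  0.63  0.93  1.51 -0.51  1.26 -1.39]
M [ 0.011 -0.002 -0.005] +- [0.013 0.008 0.018] F [ 0.28  0.52 -1.74]
[-0.1, -0.2, -35.6] [0.3387, 0.1941, 0.02]
```

Call:
move_arm([
  [0,0,-2,0.02,0.011,0,0.03],
  [0,0,-6,0.058,0.033,0.002,0.03],
  [0,0,-10,0.098,0.056,0.004,0.03],
  [0,0,-14,0.138,0.079,0.006,0.03],
  [0,0,-18,0.178,0.102,0.008,0.03],
  [0,0,-22,0.218,0.125,0.011,0.03],
  [0,0,-27,0.258,0.148,0.014,0.03],
  [0,0,-31,0.294,0.169,0.017,0.03],
  [0,0,-34,0.322,0.185,0.02,0.03],
  [0,0,-35.6,0.339,0.194,0.02,0.03],
])

```text
clock: 22.35
position: [0.4235, -0.325, 0.1199]
ee_rot: [0.859, -0.512, 0.002, 0.001]
ft_force: [-0.4, 0.8, -2.2]
grip_width: 0.575
```

```bash
python3 -c "
from h import *
feel(4);st();row([.426,-.322,.011],-61.4,0)"
```

```text
M [-0.043 -0.013 -0.007] +- [0.072 0.017 0.026] F [-0.26 -0.17 -1.59]
t 22.55 p [ 0.426  -0.3227  0.12  ] az -61.52 zax [ 0.002 -0.003 -1.   ] w 49.3 F [ 1.05  0.51 -2.05] Mtool [ 0.026 -0.014 -0.017] q [-0.25  0.32  0.96  1.88 -0.3   1.09 -0.25]
[-0.0, -0.2, -0.1] [-0.001, -0.0003, 0.109]
```

Call:
move_arm([
  [0,-0.2,0,0,0,0.02,0.03],
  [0,-0.2,0,0,0,0.045,0.03],
  [0,-0.2,0,0,0,0.07,0.03],
  [0,-0.2,0,0,0,0.09,0.03],
  [0,-0.2,0,0,0,0.101,0.03],
  [0,-0.2,0,0,0,0.105,0.03],
  [0,-0.2,0,0,0,0.107,0.03],
  [0,-0.2,0,0,0,0.107,0.03],
])

```text
clock: 23.35
position: [0.4266, -0.3232, 0.0134]
ee_rot: [0.86, -0.511, 0.0, 0.0]
ft_force: [0.1, -0.6, -1.6]
grip_width: 0.584
```

```bash
python3 -c "
from h import *
st();feel(4);st()"
```

```text
t 23.35 p [ 0.4266 -0.3232  0.0134] az -61.43 zax [ 0.001 -0.001 -1.   ] w 49.8 F [ 0.07 -0.63 -1.63] Mtool [ 0.057  0.033 -0.004] q [-0.13  0.5   0.84  1.95 -0.47  0.9  -0.13]
M [ 0.019 -0.001 -0.009] +- [0.017 0.024 0.014] F [ 0.26 -0.24 -1.97]
t 23.55 p [ 0.4265 -0.3233  0.0134] az -61.45 zax [ 0.001 -0.001 -1.   ] w 49.6 F [ 0.37 -0.06 -1.72] Mtool [-0.024  0.033 -0.038] q [-0.13  0.5   0.84  1.95 -0.47  0.9  -0.13]
```

Not touching yet, so I'll go down in 0.5 mm steps to contact.

Call:
move_arm([
  [0,0,0,0,0,0.0008,0.03],
  [0,0,0,0,0,0.0016,0.03],
  [0,0,0,0,0,0.0023,0.03],
  [0,0,0,0,0,0.003,0.03],
  [0,0,0,0,0,0.003,0.03],
])

```text
clock: 24.05
position: [0.426, -0.3231, 0.0098]
ee_rot: [0.86, -0.511, -0.0, 0.0]
ft_force: [-2.0, -0.4, 1.0]
grip_width: 0.578
```

```bash
python3 -c "
from h import *
feel(4);st()"
```

```text
M [-0.022 -0.221 -0.04 ] +- [0.007 0.014 0.02 ] F [-0.8   0.89  0.62]
t 24.25 p [ 0.426  -0.3231  0.0098] az -61.45 zax [-0. -0. -1.] w 49.7 F [-0.87  1.11  0.82] Mtool [-0.043 -0.233 -0.08 ] q [-0.13  0.5   0.83  1.95 -0.47  0.89 -0.12]
```

Contact: the load turned from −1.9 to +0.6 N. I'll release and withdraw straight up.

Call:
move_arm([
  [0,0,0,0,0,0,0.06],
  [0,0,0,0,0,0,0.075],
  [0,0,0,0,0,0,0.0854],
  [0,0,0,0,0,0,0.0854],
  [0,0,0,0,0,0,0.0854],
  [0,0,0,0,0,0,0.0854],
  [0,0,0,0,0,0,0.0854],
])

```text
clock: 24.95
position: [0.4261, -0.3231, 0.0098]
ee_rot: [0.86, -0.511, -0.0, 0.0]
ft_force: [0.6, -0.9, -0.1]
grip_width: 1.003
```

Call:
move_arm([
  [0,0,0,0,0,-0.01,0.0854],
  [0,0,0,0,0,-0.03,0.0854],
  [0,0,0,0,0,-0.06,0.0854],
  [0,0,0,0,0,-0.09,0.0854],
  [0,0,0,0,0,-0.12,0.0854],
  [0,0,0,0,0,-0.15,0.0854],
  [0,0,0,0,0,-0.17,0.0854],
  [0,0,0,0,0,-0.17,0.0854],
  [0,0,0,0,0,-0.17,0.0854],
])

```text
clock: 25.85
position: [0.4261, -0.323, 0.18]
ee_rot: [0.86, -0.511, 0.0, -0.0]
ft_force: [1.1, 0.7, -0.5]
grip_width: 1.0
```

```bash
python3 -c "
from h import *
import cv2
feel(3);st()
a=cams.camera('side');b=cams.camera('scene')
cv2.imwrite('pics/f.png',np.hstack([cv2.resize(a[140:350,220:420],None,fx=2,fy=2,interpolation=2),cv2.resize(b[170:380,180:380][:,:],None,fx=1,fy=2)*0+cv2.resize(b[180:290,230:430],(200,420)) if 0 else cv2.resize(b[160:370,230:430],None,fx=2,fy=2)[:420]])[:,:,::-1])"
```

```text
M [ 0.007 -0.028 -0.002] +- [0.019 0.024 0.003] F [0.04 0.13 0.  ]
t 26.0 p [ 0.4256 -0.3227  0.1789] az -61.45 zax [-0.002  0.    -1.   ] w 85.5 F [0.62 0.33 0.32] Mtool [ 0.049 -0.014 -0.   ] q [-0.31  0.25  1.01  1.81 -0.22  1.21 -0.31]
```

View pics/f.png

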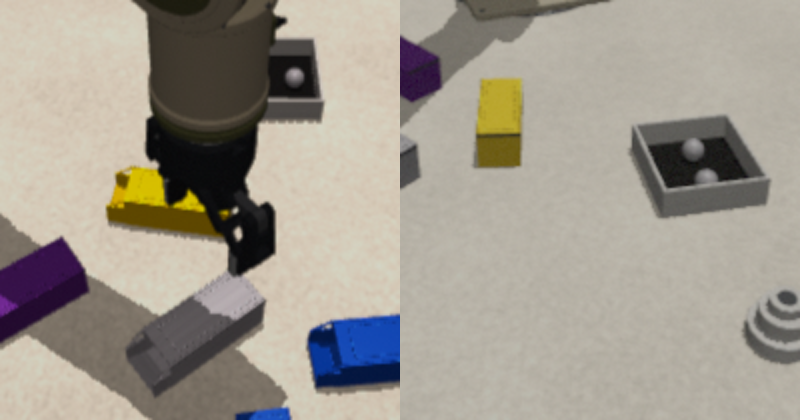

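Both balls lie in the tray, scene crop (693,150) and (706,178). The tin stands upright on the bench, side crop (197,333), with the gripper clear above it. Handing in.

```bash
python3 -c "
from workcell import manip
print(manip.hand_in())"
```

```text
the job is handed in; nothing more can be done
None
```

The job is done and handed in at about 26 s on the robot's clock. I gripped the grey spout tin, lifted it level, and carried it to the tray. There I tipped it slowly to about 14° and kept it between 11° and 16° for several seconds. I then lowered the spout to 52 mm above the bench over the tray and poured. The empty tin was set upright back where it came from, clear of the tray, and released.

**What the checks showed:**
- **Feeling the balls roll:** tipping moved the tilt-corrected torque by +0.12 N m towards the spout. That fits both balls at the spout; one ball would give at most 0.06 N m. The raw torque reading also changed with tilt, so I corrected for that from readings at three tilts.
- **Pour:** the load fell from about 3.3 N to 1.7 N, which is the empty tin's weight. The camera views show two balls in the tray.
- **Final state:** the last pictures show the tin upright on the bench. The gripper was open and clear above it, with no force on the wrist.

**One disagreement with the description:** both balls had already rolled out at about 36°, before the stated 42° to 50°. I stopped tipping there.

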